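# Set up a lens train on the optical rail by lens size

### The job

Set up the lens train for the converging beam: put the four lens mounts into the four carriers on the optical rail in order of lens diameter, the largest next to the lamp and each following one smaller, with the smallest next to the screen. Each foot sits fully down in its carrier's pocket with the lens facing squarely along the rail; keep the mounts upright, and set them down without dropping them.

Things in the scene. Friction and masses are not known exactly. Their poses are not given: they have to be found in the camera images.
- lens_p: largest of 4 loose lens mounts: lens in an upright black ring, 60 mm outside diameter, 14 thick, on an aluminium foot 46x46x10 mm; 95 mm high in all, its top 20 mm a black finger tab 18 (x) by 14 (y) mm, flush with the ring's faces: pinch it from above along y. Origin: centre of the foot's underside; z up; y = lens axis, 45 mm up, same either way round; at start within 0.5 rad of world y
- lens_r: second largest of 4 loose lens mounts: lens in an upright black ring, 48 mm outside diameter, 14 thick, on an aluminium foot 46x46x10 mm; 89 mm high in all, its top 20 mm a black finger tab 18 (x) by 14 (y) mm, flush with the ring's faces: pinch it from above along y. Origin: centre of the foot's underside; z up; y = lens axis, 45 mm up, same either way round; at start within 0.5 rad of world y
- lens_s: second smallest of 4 loose lens mounts: lens in an upright black ring, 36 mm outside diameter, 14 thick, on an aluminium foot 46x46x10 mm; 83 mm high in all, its top 20 mm a black finger tab 18 (x) by 14 (y) mm, flush with the ring's faces: pinch it from above along y. Origin: centre of the foot's underside; z up; y = lens axis, 45 mm up, same either way round; at start within 0.5 rad of world y
- lens_q: smallest of 4 loose lens mounts: lens in an upright black ring, 26 mm outside diameter, 14 thick, on an aluminium foot 46x46x10 mm; 78 mm high in all, its top 20 mm a black finger tab 18 (x) by 14 (y) mm, flush with the ring's faces: pinch it from above along y. Origin: centre of the foot's underside; z up; y = lens axis, 45 mm up, same either way round; at start within 0.5 rad of world y
- carrier_a: one of 4 identical black carriers in a row on the rail, 68 to 100 mm apart; letters do not tell their order. On top a pocket for a lens foot: floor 52x52 mm, 10 mm above the origin, four lips 8 mm high leaning out 4 mm (mouth 60x60). Origin: centre of its underside, on the rail's top, 18 mm above the table; y along the rail, z up. Fixed
- carrier_b: one of 4 identical black carriers in a row on the rail, 68 to 100 mm apart; letters do not tell their order. On top a pocket for a lens foot: floor 52x52 mm, 10 mm above the origin, four lips 8 mm high leaning out 4 mm (mouth 60x60). Origin: centre of its underside, on the rail's top, 18 mm above the table; y along the rail, z up. Fixed
- carrier_c: one of 4 identical black carriers in a row on the rail, 68 to 100 mm apart; letters do not tell their order. On top a pocket for a lens foot: floor 52x52 mm, 10 mm above the origin, four lips 8 mm high leaning out 4 mm (mouth 60x60). Origin: centre of its underside, on the rail's top, 18 mm above the table; y along the rail, z up. Fixed
- carrier_d: one of 4 identical black carriers in a row on the rail, 68 to 100 mm apart; letters do not tell their order. On top a pocket for a lens foot: floor 52x52 mm, 10 mm above the origin, four lips 8 mm high leaning out 4 mm (mouth 60x60). Origin: centre of its underside, on the rail's top, 18 mm above the table; y along the rail, z up. Fixed
- lamp: lamp housing at one end of the rail, left or right: grey upright cylinder 54 mm across, 103 mm high, dark cooling rings, a round port on two sides; about 89 mm from the nearest carrier. At the rail's other end stands a flat white viewing screen, 74 mm wide, 91 mm high. Origin: centre of its foot's underside, 18 mm above the table. Fixed
- rail: optical rail: flat aluminium profile 500 mm long, 62 mm wide at the foot, 44 on top, 18 mm high, in the right half of the table, its length within 0.12 rad of world y. Origin: centre of its underside; y along the rail, the light's path. Fixed. Behind rail and mounts, from about x = 0.57 on, stand two tall monitors: travel in front of them

How it is judged:
By the outcome, as a careful person would: the job done as asked, in the order asked, and still so for the second after the job is handed in, with the robot touching nothing.
It also fails if it takes over 118 s, if anything falls off the work surface, if the arm or the gripper's body presses on something with over 40 N, if the wrist force passes 120 N, or if a joint passes its speed limit or range.

### The arm

A 6-joint arm with a two-finger parallel gripper is mounted at the origin on a cart in front of the work surface, level with it; the furniture and walls round the work are solid. World frame = base frame: x ahead of the robot, y to its left, z up, the work surface at z = 0. Lengths are in mm, angles in rad, forces in N, time in s.
With the tool pointing down it reaches from about 275 to 750 mm from the base axis. Payload 10.2 kg.
Tool frame: the origin (TCP) lies at the centre of the arm's flange, where the gripper is bolted on; the fingertips stand 173 mm ahead of it and the grasp point (between the pads) lies 155 mm ahead of it; z points along the fingers, y is the line along which they close (so a half turn about z gives the same grasp; the last joint's range is limited). The gripper opens to 85 mm and grips with 20 to 120 N. Pads are 22 mm wide; open, the fingers measure 114 mm over their backs; the gripper's body (76 mm by 85 mm) begins 54 mm behind the grasp point. The pads swing forward as they close: fully open they stand 13 mm farther back than shut.
Start: joints at [0.988, 0.313, 1.498, -0, 1.331, -0.223], TCP at [184.859, 491.385, 404.694] pointing down, gripper open.
Joint ranges: [-2.94, 2.94], [-0.97, 2.17], [0.19, 2.56], [-1.23, 4.37], [0.02, 3.11], [-2.88, 2.88]. Speed limits (rad/s): [2.39, 2.39, 3.01, 3.14, 3.14, 3.14].

### API

Orientations are given as a unit quaternion [w, x, y, z].
In Python, from rig import ctrl, imaging, ticket gives the robot as it stands (ctrl), with the cameras (imaging) and the job (ticket).
- The arm moves only by the shell command python3 steer.py [OPENING] [FORCE], which reads ROWS from standard input. ROWS is a JSON list of rows, 1 to 8 of them, each an object with the fields d (a list: dx, dy, dz in mm), rotvec (a list: a rotation vector rx, ry, rz in rad); a field left out counts as zero; each row is the pose to reach, as a shift and turn from the pose commanded when the command began, along the tool's axes at that moment; what a row does not reach only later rows make up. A row lasts 1/10 s, in which the tool goes at most 50 mm and 0.15 rad, less where a joint would pass 70% of its speed; a pose out of reach is approached as far as the arm can. OPENING is the opening from 0.0 (shut) to 1.0 (fully open), set as the command begins (- or left out keeps the last). The fingers move at their own pace and stop on an object; FORCE is the grip in N (left out, the last holds). Time passes only in rows, so rows that do not move let the fingers close. It prints the time, the measured TCP pose, the force, the opening and the grip force at its end. Input that does not fit is refused with a message, and nothing moves.
- ctrl.sense(): the state, without advancing time (a new reading comes with each control period).
- imaging.capture(name): name is "scene" or "top" or "wrist"; returns the picture (420x560x3 uint8, red, green, blue); there is no depth.
- imaging.calibration(name): a dict with "fx", "fy", "cx", "cy" (pixels), "distortion" ([k1, k2, p1, p2, k3] as OpenCV has them; the pictures are not rectified), "position" and "attitude" of the camera in the world. Camera axes: x right, y down, z forward; pixel columns grow to the right and rows downward; lengths in mm; the calibration is good to about 2 mm. A picture is of the moment at which its call begins: read the wrist's pose just before it. calibration takes no time and is no camera call; for the wrist camera it gives the pose at the moment of the call.
- ticket.finish_job(): hands the job in; it is judged then, once.
The state is a dict: "time_s": time; "joints": joint angles; "dq": joint speeds; "tau": joint torques, N m; "eef_pos": TCP position; "ee_rot": TCP orientation; "force": force on the tool from outside, world axes, zero at the start; "wrist_torque": the same for the moment, N m; "grip_width": opening from 0.0 (shut) to 1.0 (fully open); "grip_force": force on a finger pad.
Only numpy, scipy, OpenCV 4.12 (cv2) and the standard library are available. Lean on these libraries where they do the work, as an engineer would, in place of code of your own. Each camera call takes 0.05 s, during which the arm holds its last target. There are 200 camera calls.

## Working session

There is one attempt and no reset: what is moved stays moved. The work goes in short steps, Python scripts to look and compute and a shell command to move; the robot and the scene stay as the last step left them, time stands still between calls to the robot, and variables do not carry over. Pictures are saved under pics/ and viewed, at most 14 in all, crops included, and the job is handed in when it is done.

```bash
ls; mkdir -p pics
python3 - <<'E'
from rig import ctrl, imaging, ticket
import cv2
for n in("scene","top"):
    cv2.imwrite(f"pics/{n}0.png",imaging.capture(n)[:,:,::-1]); 
for n in("scene","top","wrist"): print(n,imaging.calibration(n))
print(ctrl.sense())
E
```

```text
pics
rig.py
steer.py
scene {'fx': 448.6673912224754, 'fy': 448.6673912224754, 'cx': 279.3999053507789, 'cy': 213.67586093777777, 'distortion': array([-0.04290517,  0.        ,  0.        ,  0.        ,  0.        ]), 'position': array([-366.39459087, -663.01749719,  703.05082148]), 'attitude': array([-0.43934853,  0.7893461 , -0.36994283,  0.21690529])}
top {'fx': 464.4861545978392, 'fy': 464.4861545978392, 'cx': 271.3768043546288, 'cy': 221.33109356240573, 'distortion': array([-0.09837057,  0.        ,  0.        ,  0.        ,  0.        ]), 'position': array([ 205.69267194,    8.9077722 , 1239.75309166]), 'attitude': array([ 0.08189517, -0.68408628,  0.72005641, -0.08269168])}
wrist {'fx': 295.8043204467084, 'fy': 295.8043204467084, 'cx': 282.9892074822827, 'cy': 209.17781042949997, 'distortion': array([-0.02409588,  0.        ,  0.        ,  0.        ,  0.        ]), 'position': array([122.4475302 , 515.23966452, 373.58207633]), 'attitude': array([0.10908074, 0.8150556 , 0.56416763, 0.07416641])}
{'time_s': 0.1, 'joints': array([ 9.87597937e-01,  3.13372512e-01,  1.49836104e+00,  8.41869359e-06,
        1.33096826e+00, -2.23436991e-01]), 'dq': array([ 0.00110837, -0.00279652,  0.0002349 ,  0.0014216 , -0.0005367 ,
        0.00190605]), 'tau': array([ 1.49423588e-03, -4.12898362e+01, -2.60140175e+01, -2.47195803e-04,
        3.05012392e-03,  3.02128647e-06]), 'eef_pos': array([184.8359845 , 491.34925658, 404.20323467]), 'ee_rot': array([-2.21416563e-04,  1.78913157e-01,  9.83864714e-01, -5.08476182e-04]), 'force': array([-0.43805788,  0.0207797 , -0.24528845]), 'wrist_torque': array([-0.0089906 , -0.05359947, -0.04393771]), 'grip_force': 0.0, 'grip_width': 0.9988774776235244}
```

View pics/scene0.png

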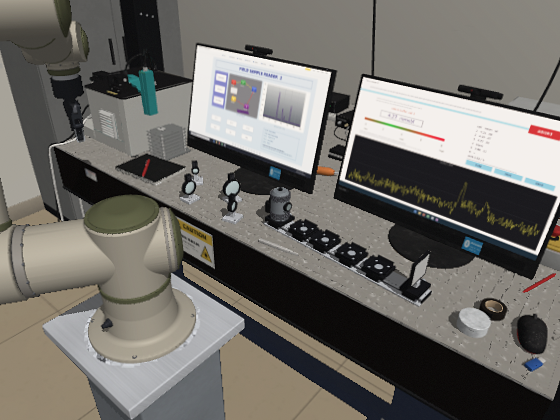

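View pics/top0.png

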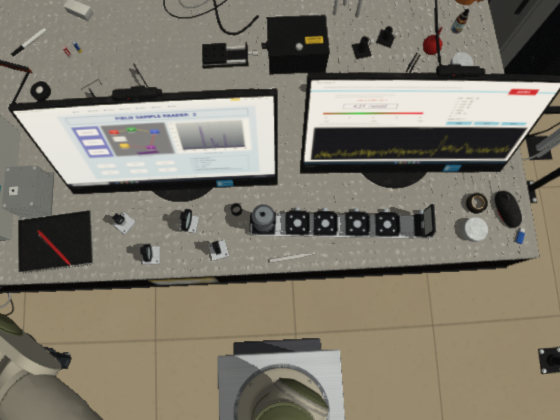

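The scene shows the lamp at the left (+y) end of the rail with the screen at the right. The four mounts are left of the lamp, in the top view at about (120,220), (150,254), (189,219) and (219,249). The carriers are at about (296,222), (325,223), (357,223) and (387,223). I'll enlarge both views.

Run:
```python
import cv2
t=cv2.imread("pics/top0.png");s=cv2.imread("pics/scene0.png")
a=cv2.resize(t[195:275,100:260],None,fx=5,fy=5,interpolation=cv2.INTER_CUBIC)
cv2.imwrite("pics/topL.png",a) 
a=cv2.resize(t[195:255,240:440],None,fx=4,fy=4,interpolation=cv2.INTER_CUBIC)
b=cv2.resize(s[150:230,165:325],None,fx=5,fy=5,interpolation=cv2.INTER_CUBIC)[:350]
b=cv2.resize(s[150:220,165:325],None,fx=5,fy=5,interpolation=cv2.INTER_CUBIC)
cv2.imwrite("pics/mix.png",cv2.vconcat([a,b]))
```

```text
(no output)
```

View pics/topL.png

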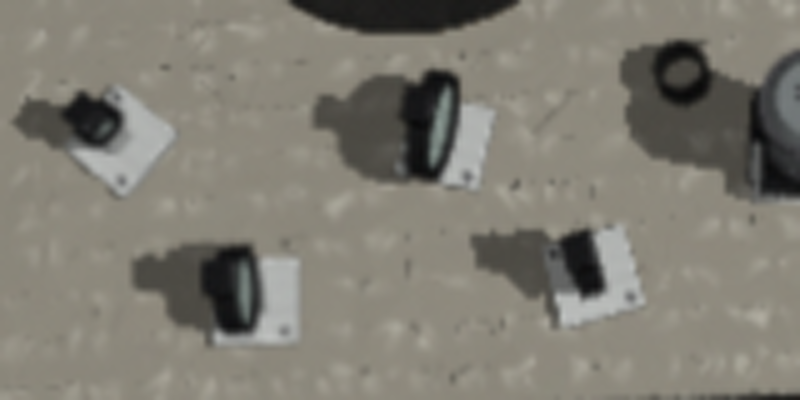

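View pics/mix.png

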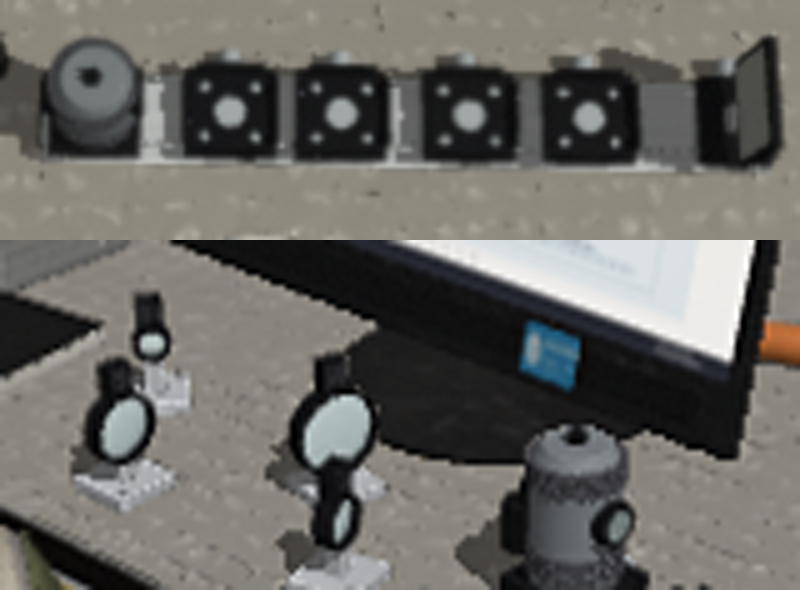

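The crops show the largest mount at top-view (189,219). The other three (120,220), (150,254) and (219,249) need their sizes measured. The carrier pocket centres are at crop x of about 230, 341, 469 and 589. Next I'll compute positions.

```bash
cat > h.py <<'E'
import numpy as np, cv2
from scipy.spatial.transform import Rotation as R
def rot(q): return R.from_quat([q[1],q[2],q[3],q[0]]).as_matrix()
def ray(c,px):
    K=np.array([[c['fx'],0,c['cx']],[0,c['fy'],c['cy']],[0,0,1]])
    u=cv2.undistortPoints(np.array([[px]],float),K,np.array(c['distortion']))[0,0]
    return np.array(c['position']),rot(c['attitude'])@np.array([*u,1])
def atz(c,px,z):
    o,d=ray(c,px); return o+d*(z-o[2])/d[2]
def tri(obs):
    A=np.zeros((3,3));b=np.zeros(3);L=[]
    for c,px in obs:
        o,d=ray(c,px);d=d/np.linalg.norm(d);P=np.eye(3)-np.outer(d,d);A+=P;b+=P@o;L.append((o,P))
    x=np.linalg.solve(A,b); return x,[np.linalg.norm(P@(x-o)).round(1) for o,P in L]
def proj(c,X):
    Rm=rot(c['attitude']);K=np.array([[c['fx'],0,c['cx']],[0,c['fy'],c['cy']],[0,0,1]])
    return cv2.projectPoints(np.array(X,float).reshape(-1,1,3),cv2.Rodrigues(Rm.T)[0],-Rm.T@np.array(c['position']),K,np.array(c['distortion']))[0][:,0]
E
python3 - <<'E'
from h import *
from rig import ctrl, imaging, ticket
np.set_printoptions(precision=1,suppress=True)
T=imaging.calibration("top");S=imaging.calibration("scene")
cr=lambda p,o,s:[(p[0]+.5)/s-.5+o[0],(p[1]+.5)/s-.5+o[1]]
L=dict(UL=[(118,85),(177,132),(122,197)],P=[(495,108),(477,188)],LL=[(300,258),(300,345),(212,346)],RL=[(625,225),(643,300),(560,327),(545,250)])
for k,v in L.items(): print(k,*[atz(T,cr(p,(100,195),5),10)[:2] for p in v])
for p in [(230,112),(341,113),(469,115),(589,117),(590-500,70)]: print('car',atz(T,cr(p,(240,195),4),28)[:2])
# tab tops: topcam centre, scene centre of tab top
for k,a,b in [('UL',(80,104),(148,296)),('P',(425,90),(331,362)),('LL',(215,272),(114,366)),('RL',(570,255),(336,468))]:
    print(k,*tri([(T,cr(a,(100,195),5)),(S,cr((b[0],b[1]-240),(165,150),5))]))
# ring heights in scene px: top/bottom/left/right of ring
E
```

```text
UL [546.7 408.2] [518.1 374.4] [483.1 404.5]
P [522.5 198.2] [478.2 208.7]
LL [444.3 305.6] [396.8 305.5] [398.5 353.5]
RL [453.7 128.7] [412.2 120.2] [399.8 165.2] [442.1 172.3]
car [486.4 -68.6]
car [ 481.8 -142.9]
car [ 476.  -228.8]
car [ 470.4 -309.9]
car [520.2  23.7]
UL [518.2 408.3  74.7] [np.float64(1.6), np.float64(1.6)]
P [510.  225.2  88.9] [np.float64(4.7), np.float64(4.7)]
LL [424.1 332.8  82.7] [np.float64(1.3), np.float64(1.3)]
RL [427.5 149.8  75.5] [np.float64(1.7), np.float64(1.7)]
```

```bash
cat >> h.py <<'E'
def go(x,y,z,yaw=0.,s=None):
    "tool-axes shift and turn to reach TCP (x,y,z), pointing down, tool y at angle yaw from world y"
    from rig import ctrl, imaging, ticket
    s=s or ctrl.sense(); Rm=rot(s['ee_rot'])
    Rt=np.array([[-np.cos(yaw),-np.sin(yaw),0],[-np.sin(yaw),np.cos(yaw),0],[0,0,-1.]])
    d=Rm.T@(np.array([x,y,z])-s['eef_pos']); r=R.from_matrix(Rm.T@Rt).as_rotvec()
    print('shift',d.round(1),'turn',r.round(3))
E
python3 - <<'E'
from h import *
go(370,270,380)
E
```

```text
shift [-251.2 -142.    24.3] turn [-0.001 -0.    -0.36 ]
```

```bash
echo '[{"d": [-45,-25,5],"rotvec": [0,0,-0.1]},{"d": [-90,-50,10],"rotvec": [0,0,-0.2]},{"d": [-135,-75,15],"rotvec": [0,0,-0.3]},{"d": [-180,-100,20],"rotvec": [0,0,-0.36]},{"d": [-220,-120,24],"rotvec": [0,0,-0.36]},{"d": [-251,-142,24],"rotvec": [0,0,-0.36]},{"d": [-251,-142,24],"rotvec": [0,0,-0.36]},{"d": [-251,-142,24],"rotvec": [0,0,-0.36]}]' | python3 steer.py 1.0
python3 - <<'E'
from h import *
from rig import ctrl, imaging, ticket
import json
c=imaging.calibration("wrist");im=imaging.capture("wrist")
cv2.imwrite("pics/w1.png",im[:,:,::-1])
json.dump({k:np.array(v).tolist() for k,v in c.items()},open("w1.json","w"))
print(ctrl.sense()['eef_pos'],c['position'],rot(c['attitude'])[:,2])
E
```

```text
time_s: 0.9
eef_pos: [370.0, 269.7, 380.5]
ee_rot: [-0.0, 0.001, 1.0, 0.0]
force: [-0.5, 0.5, 0.3]
grip_width: 1.002
grip_force: 0.0
[369.51645703 270.384948   380.56857224] [303.35571332 270.38675466 349.9091558 ] [ 0.26079006 -0.00116293 -0.96539484]
```

View pics/w1.png

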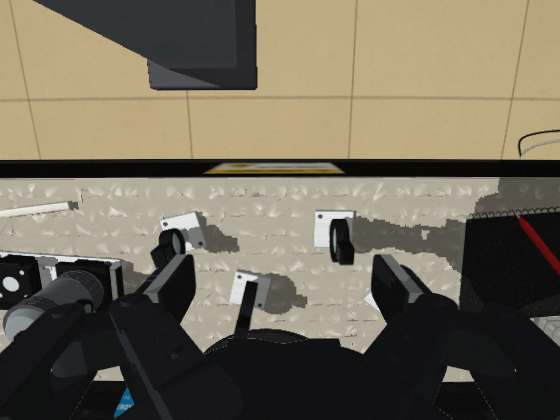

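The wrist view w1 shows three mounts: RL with foot about (182,231) and ring about (172,245), P with foot about (250,290), and LL with foot about (334,228). UL is hidden by the right finger. I'll take views from two more places.

```bash
cat > snap.py <<'E'
import sys,json; from h import *; from rig import ctrl, imaging, ticket
n=sys.argv[1]; c=imaging.calibration("wrist");im=imaging.capture("wrist")
cv2.imwrite(f"pics/{n}.png",im[:,:,::-1])
json.dump({k:np.array(v).tolist() for k,v in c.items()},open(n+".json","w"))
E
echo '[{"d": [-20,-45,10]},{"d": [-40,-90,20]},{"d": [-50,-120,40]},{"d": [-50,-120,60]},{"d": [-50,-120,60]},{"d": [-50,-120,60]}]' | python3 steer.py
python3 snap.py w3
echo '[{"d": [0,50,0]},{"d": [0,100,0]},{"d": [0,150,0]},{"d": [0,200,0]},{"d": [0,220,0]},{"d": [0,220,0]},{"d": [0,220,0]}]' | python3 steer.py
python3 snap.py w2
python3 - <<'E'
import cv2
o=[]
for n in("w3","w2"):
    a=cv2.imread(f"pics/{n}.png")[150:360,150:420]; o.append(cv2.resize(a,None,fx=2.8,fy=2.8,interpolation=cv2.INTER_CUBIC))
for n,a in zip(("w3c","w2c"),o): cv2.imwrite(f"pics/{n}.png",a); print(a.shape)
E
```

```text
time_s: 1.55
eef_pos: [419.6, 151.2, 321.2]
ee_rot: [-0.0, -0.001, 1.0, 0.0]
force: [0.4, -0.4, -0.5]
grip_width: 1.004
grip_force: 0.0
time_s: 2.3
eef_pos: [419.2, 370.6, 321.3]
ee_rot: [0.0, -0.001, 1.0, 0.0]
force: [-0.4, 0.2, -0.6]
grip_width: 1.002
grip_force: 0.0
(588, 756, 3)
(588, 756, 3)
```

View pics/w3c.png

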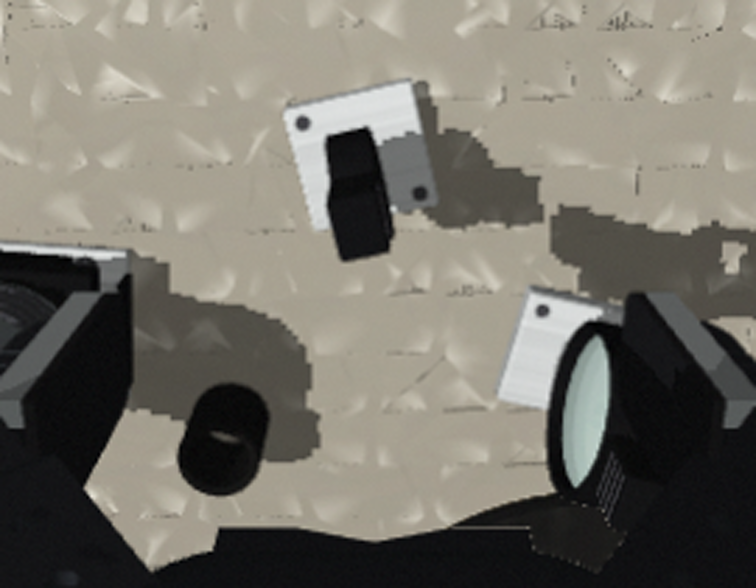

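View pics/w2c.png

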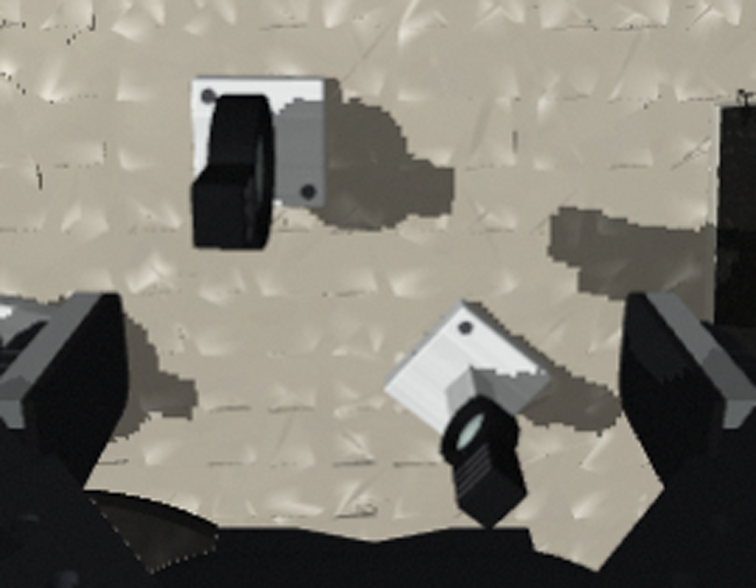

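w3c shows RL's foot corners at (285,107), (411,80) and (437,208), and P's at (527,290) and (498,403). w2c shows LL's foot at (192,77), (324,77) and (325,207), and UL's at (462,302), (550,375) and (384,388). I'll fit the poses and check which lens is which with an overlay.

```bash
cat > fit.py <<'E'
from h import *
import json
from scipy.optimize import least_squares
W={n:json.load(open(n+'.json')) for n in('w1','w2','w3')}
cr=lambda p:[(p[0]+.5)/2.8-.5+150,(p[1]+.5)/2.8-.5+150]
# corners (sx,sy) in foot frame
obs=dict(LL=('w2',89,48,[(-1,-1,192,77),(-1,1,324,77),(1,1,325,207)],(421,330,0)),
 UL=('w2',78,26,[(-1,1,550-88,302),(1,1,550,375),(-1,-1,384,388)],(515,406,.6)),
 RL=('w3',83,36,[(-1,-1,285,107),(-1,1,411,80),(1,1,437,208)],(427,147,.2)),
 P=('w3',95,60,[(-1,-1,527,290),(1,-1,498,403)],(505,226,-.2)))
def X(p,l):
    c,s=np.cos(p[2]),np.sin(p[2]); l=np.atleast_2d(np.array(l,float))
    return np.c_[p[0]+c*l[:,0]-s*l[:,1],p[1]+s*l[:,0]+c*l[:,1],l[:,2]]
res={}
if __name__=="__main__":
  ims={n:cv2.resize(cv2.imread(f"pics/{n}.png")[150:360,150:420],None,fx=2.8,fy=2.8) for n in('w2','w3')}
  for k,(w,H,D,co,p0) in obs.items():
    l=[(a*23,b*23,10) for a,b,_,_ in co]; px=np.array([cr((u,v)) for _,_,u,v in co])
    r=least_squares(lambda p:np.r_[(proj(W[w],X(p,l))-px).ravel(),(p[2]-p0[2])*.01],p0)
    print(k,r.x.round(3),'rms',np.sqrt(np.mean(r.fun**2)).round(2)); res[k]=r.x.tolist()
    t=np.linspace(0,2*np.pi,40)
    dr=lambda L,col:cv2.polylines(ims[w],[np.int32((proj(W[w],X(r.x,L))-149.5)*2.8)],True,col,1)
    for y in(-7,7):
        dr(np.c_[D/2*np.cos(t),0*t+y,45+D/2*np.sin(t)],(0,0,255))
    dr([(-9,-7,H),(9,-7,H),(9,7,H),(-9,7,H)],(0,255,0)); dr([(-23,-23,10),(23,-23,10),(23,23,10),(-23,23,10)],(255,0,0))
  json.dump(res,open('poses.json','w'))
  o=cv2.hconcat([cv2.resize(ims[n][50:540],None,fx=.53*2*.5,fy=.53*2*.5) if 0 else ims[n][60:530,180:580] if n=='w2' else ims[n][60:530,270:670] for n in('w2','w3')])
  cv2.imwrite('pics/ov.png',o);print(o.shape)
E
python3 fit.py
```

```text
LL [ 4.20274e+02  3.31247e+02 -1.00000e-02] rms 0.32
UL [512.95  406.543   0.873] rms 0.54
RL [4.25720e+02 1.47305e+02 2.00000e-01] rms 0.55
P [ 5.03101e+02  2.26263e+02 -1.86000e-01] rms 0.39
(470, 800, 3)
```

View pics/ov.png

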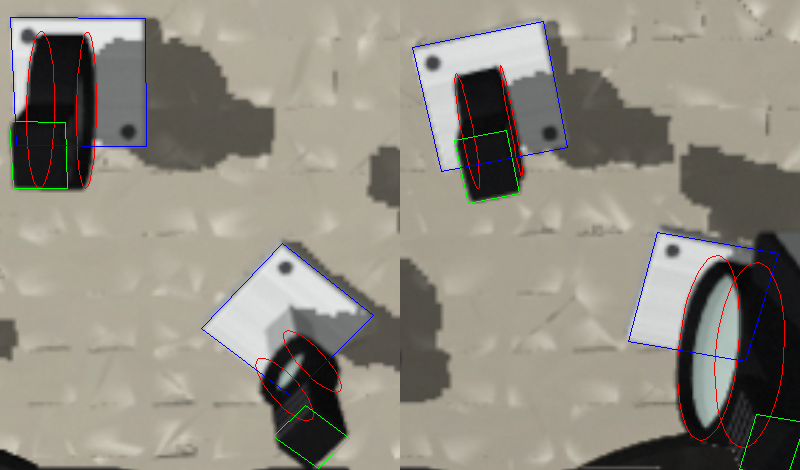

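The overlay fits tightly for LL=r (48), RL=s (36) and P=p (60). UL=q (26) has its foot right but is turned 90°, so its yaw is −0.70. Next I'll view the carriers.

```bash
echo '[{"d": [0,-50,0]},{"d": [0,-100,0]},{"d": [0,-150,0]},{"d": [0,-200,0]},{"d": [0,-250,0]},{"d": [0,-300,0]},{"d": [0,-350,0]},{"d": [0,-400,0]}]' | python3 steer.py
echo '[{"d": [0,-40,0]},{"d": [0,-80,0]},{"d": [0,-90,0]},{"d": [0,-90,0]},{"d": [0,-90,0]},{"d": [0,-90,0]}]' | python3 steer.py
python3 snap.py w4
echo '[{"d": [0,-50,0]},{"d": [0,-100,0]},{"d": [0,-140,0]},{"d": [0,-150,0]},{"d": [0,-150,0]},{"d": [0,-150,0]}]' | python3 steer.py
python3 snap.py w5
python3 - <<'E'
import cv2
a=[cv2.resize(cv2.imread(f"pics/{n}.png")[170:340,130:430],None,fx=8/3,fy=8/3,interpolation=cv2.INTER_CUBIC)[:300] for n in("w4","w5")]
a=[cv2.resize(cv2.imread(f"pics/{n}.png")[200:312,130:430],None,fx=8/3,fy=8/3,interpolation=cv2.INTER_CUBIC) for n in("w4","w5")]
cv2.imwrite("pics/car.png",cv2.vconcat(a)); print(a[0].shape)
E
```

```text
time_s: 3.15
eef_pos: [418.8, -32.4, 321.4]
ee_rot: [0.001, 0.001, 1.0, -0.0]
force: [1.3, 0.4, -0.2]
grip_width: 1.003
grip_force: 0.0
time_s: 3.75
eef_pos: [419.7, -118.8, 320.8]
ee_rot: [-0.0, -0.001, 1.0, 0.0]
force: [0.8, 0.1, 0.4]
grip_width: 1.0
grip_force: 0.0
time_s: 4.4
eef_pos: [420.1, -268.4, 320.6]
ee_rot: [-0.0, -0.001, 1.0, 0.0]
force: [0.6, 0.4, -0.1]
grip_width: 0.998
grip_force: 0.0
(299, 800, 3)
```

View pics/car.png

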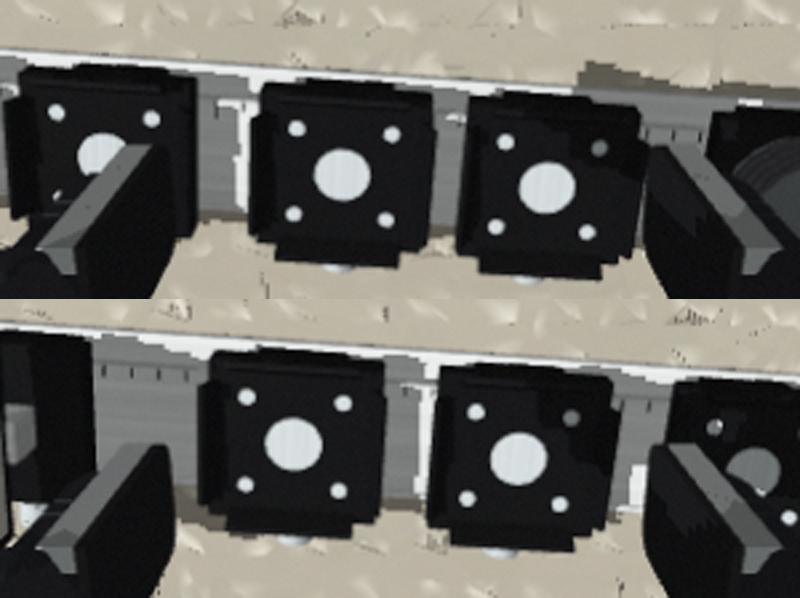

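car.png shows the pocket centre discs. In w4 (top half) they are at (342,175) and (547,188). In w5 (bottom half) they are at (293,444) and (518,459). I'll triangulate these with the top view.

Run:
```python
from h import *
from rig import ctrl, imaging, ticket
import json
np.set_printoptions(precision=1,suppress=True)
T=imaging.calibration("top");w={n:json.load(open(n+'.json')) for n in('w4','w5')}
c=lambda p:[(p[0]+.5)*3/8-.5+130,(p[1]+.5)*3/8-.5+200]
t=lambda p:[(p[0]+.5)/4-.5+240,(p[1]+.5)/4-.5+195]
P=[]
for n,a,b in [('w4',(547,188),(230,112)),('w4',(342,175),(341,113)),('w5',(518,160),(341+128,115)),('w5',(293,145),(589,117))]:
    x=atz(w[n],c(a),28);P.append(x);print(x,tri([(w[n],c(a)),(T,t(b))]))
print('w5 view of car2 / w4 of car3',tri([(w['w4'],c((102,155))),(w['w5'],c((518,160)))]),)
P=np.array(P);print('yaw',-np.polyfit(P[:,1],P[:,0],1)[0].round(4),'gaps',np.linalg.norm(np.diff(P,axis=0),axis=1))
h=[atz(w['w5'],c(p),28)[:2] for p in [(247,98),(343,105),(339,192),(245,186)]]
for i,j in((0,1),(3,2)): d=h[j]-h[i];print('holes yaw',np.arctan2(-d[0],d[1]).round(3))
go(420.3,331.2,290,-.01)
```

```text
[485.6 -67.9  28. ] (array([486. , -68.2,  28.1]), [np.float64(0.5), np.float64(0.5)])
[ 480.5 -142.6   28. ] (array([ 482.9, -143.3,   23.2]), [np.float64(0.2), np.float64(0.2)])
[ 474.6 -228.4   28. ] (array([ 475.6, -228.6,   27.3]), [np.float64(0.7), np.float64(0.7)])
[ 468.9 -309.4   28. ] (array([ 471.1, -310.6,   23.7]), [np.float64(0.5), np.float64(0.5)])
w5 view of car2 / w4 of car3 (array([ 472.8, -228.7,   30.1]), [np.float64(0.8), np.float64(0.8)])
yaw -0.0693 gaps [75.  85.9 81.2]
holes yaw -0.076
holes yaw -0.068
shift [ -1.3 599.4  31. ] turn [ 0. -0.  0.]
```

```bash
python3 - <<'E'
from h import *
from rig import ctrl, imaging, ticket
T=imaging.calibration("top");S=imaging.calibration("scene")
print(tri([(T,(48,190)),(S,(190,138))]),tri([(T,(276,181)),(S,(312,189))]))
E
echo '[{"d": [0,50,0]},{"d": [0,100,0]},{"d": [0,150,0]},{"d": [0,200,0]},{"d": [0,250,0]},{"d": [0,300,0]},{"d": [0,350,0]},{"d": [0,400,0]}]' | python3 steer.py 0.6 | head -2
echo '[{"d": [0,50,0]},{"d": [0,100,0]},{"d": [0,150,0]},{"d": [-1,190,0]},{"d": [-1,200,10]},{"d": [-1,200,31]},{"d": [-1,200,31]},{"d": [-1,200,31]}]' | python3 steer.py 0.6
python3 -c "
from h import *
go(420.3,331.2,236,-.01)"
```

```text
(array([614.5634708 , 577.0164501 ,  82.31502647]), [np.float64(23.3), np.float64(23.3)]) (array([587.00224988, -18.20973287,  90.23385314]), [np.float64(1.8), np.float64(1.8)])
time_s: 5.25
eef_pos: [418.4, 133.3, 321.1]
time_s: 6.05
eef_pos: [420.3, 330.0, 290.0]
ee_rot: [-0.0, -0.0, 1.0, -0.0]
force: [-0.1, -0.2, 0.8]
grip_width: 0.601
grip_force: 0.0
shift [-0.   1.2 54. ] turn [-0.    -0.001  0.011]
```

```bash
echo '[{"d": [0,1,20],"rotvec": [0,0,0.01]},{"d": [0,1.2,40],"rotvec": [0,0,0.01]},{"d": [0,1.2,50],"rotvec": [0,0,0.01]},{"d": [0,1.2,54],"rotvec": [0,0,0.01]},{"d": [0,1.2,54],"rotvec": [0,0,0.01]},{"d": [0,1.2,54],"rotvec": [0,0,0.01]}]' | python3 steer.py 0.6
echo '[{},{},{},{},{},{},{},{}]' | python3 steer.py 0.0 40
```

```text
time_s: 6.65
eef_pos: [421.0, 331.4, 236.7]
ee_rot: [0.001, 0.005, 1.0, 0.0]
force: [-0.0, 0.1, -0.5]
grip_width: 0.603
grip_force: 0.0
time_s: 7.45
eef_pos: [420.9, 331.3, 236.1]
ee_rot: [0.0, 0.005, 1.0, -0.0]
force: [-0.8, -3.2, 5.9]
grip_width: 0.155
grip_force: 41.5
```

```bash
echo '[{"d": [0,0,-10]},{"d": [0,0,-30]},{"d": [0,0,-70]},{"d": [0,0,-110]},{"d": [0,0,-140]},{"d": [0,0,-140]}]' | python3 steer.py | head -5
echo '[{"d": [0,-30,0]},{"d": [0,-70,0]},{"d": [0,-115,0]},{"d": [0,-160,0]},{"d": [0,-205,0]},{"d": [0,-250,0]},{"d": [0,-295,0]},{"d": [0,-340,0]}]' | python3 steer.py |head -2
echo '[{"d": [0,-45,0]},{"d": [0,-85,0],"rotvec": [0,0,0.03]},{"d": [-10,-115,0],"rotvec": [0,0,0.06]},{"d": [-30,-133,0],"rotvec": [0,0,0.06]},{"d": [-50,-133,0],"rotvec": [0,0,0.06]},{"d": [-58,-133,0],"rotvec": [0,0,0.06]},{"d": [-58,-133,0],"rotvec": [0,0,0.06]},{"d": [-58,-133,0],"rotvec": [0,0,0.06]}]' | python3 steer.py
python3 -c "
from h import *
go(480.5,-142.6,300,-.07)"
```

```text
time_s: 8.05
eef_pos: [420.8, 331.5, 380.1]
ee_rot: [0.003, 0.005, 1.0, 0.002]
force: [-0.2, -0.7, -0.9]
grip_width: 0.155
time_s: 8.85
eef_pos: [416.8, -10.2, 375.0]
time_s: 9.65
eef_pos: [473.7, -141.7, 375.3]
ee_rot: [-0.001, 0.034, 0.999, 0.0]
force: [-0.1, 1.1, -1.9]
grip_width: 0.157
grip_force: 40.6
shift [-7.  -0.5 75.3] turn [ 0.    -0.001  0.001]
```

```bash
echo '[{"d": [-5,-0.5,25]},{"d": [-7,-0.5,50]},{"d": [-7,-0.5,70]},{"d": [-7,-0.5,75]},{"d": [-7,-0.5,75]},{"d": [-7,-0.5,75]}]' | python3 steer.py 
python3 -c "
from h import *
go(480.5,-142.6,265,-.07)"
```

```text
time_s: 10.25
eef_pos: [481.1, -143.2, 301.8]
ee_rot: [0.001, 0.035, 0.999, -0.0]
force: [0.6, -0.6, -1.3]
grip_width: 0.153
grip_force: 40.6
shift [ 0.7  0.6 36.8] turn [-0.001  0.002  0.   ]
```

```bash
echo '[{"d": [0.6,0.6,15]},{"d": [0.6,0.6,25]},{"d": [0.6,0.6,30]},{"d": [0.6,0.6,33]},{"d": [0.6,0.6,35]},{"d": [0.6,0.6,36]},{"d": [0.6,0.6,36.5]},{"d": [0.6,0.6,37]}]' | python3 steer.py
echo '[{},{},{}]' | python3 steer.py
```

```text
time_s: 11.05
eef_pos: [480.6, -142.6, 264.0]
ee_rot: [0.0, 0.035, 0.999, -0.0]
force: [-1.5, 0.5, 4.8]
grip_width: 0.152
grip_force: 41.5
time_s: 11.35
eef_pos: [480.6, -142.6, 264.1]
ee_rot: [0.0, 0.035, 0.999, -0.0]
force: [-0.3, -0.5, 4.1]
grip_width: 0.152
grip_force: 41.3
```

```bash
echo '[{},{},{},{},{}]' | python3 steer.py 0.5
echo '[{"d": [0,0,-20]},{"d": [0,0,-50]},{"d": [0,0,-90]},{"d": [20,20,-110]},{"d": [50,60,-110]},{"d": [60,110,-110]},{"d": [60,160,-110]},{"d": [60,210,-110]}]' | python3 steer.py
python3 -c "
from h import *
go(425.7,147.3,290,.2)"
```

```text
time_s: 11.85
eef_pos: [480.5, -142.6, 263.6]
ee_rot: [-0.0, 0.035, 0.999, 0.0]
force: [0.4, 1.2, -0.7]
grip_width: 0.499
grip_force: 0.0
time_s: 12.65
eef_pos: [434.7, 71.9, 374.1]
ee_rot: [0.001, 0.035, 0.999, -0.0]
force: [1.5, -0.9, -0.5]
grip_width: 0.501
grip_force: 0.0
shift [14.4 74.6 84.1] turn [-0.     0.001 -0.271]
```

```bash
echo '[{"d": [6,35,10],"rotvec": [0,0,-0.1]},{"d": [14,74.6,40],"rotvec": [0,0,-0.2]},{"d": [14,74.6,70],"rotvec": [0,0,-0.27]},{"d": [14,74.6,84],"rotvec": [0,0,-0.27]},{"d": [14,74.6,84],"rotvec": [0,0,-0.27]},{"d": [14,74.6,84],"rotvec": [0,0,-0.27]}]' | python3 steer.py 0.6 
python3 -c "
from h import *
go(425.7,147.3,230,.2)"
```

```text
time_s: 13.25
eef_pos: [426.7, 145.4, 290.3]
ee_rot: [0.0, -0.1, 0.995, -0.0]
force: [0.3, 0.1, -0.2]
grip_width: 0.601
grip_force: 0.0
shift [ 0.7  2.  60.3] turn [-0.     0.001 -0.   ]
```

```bash
echo '[{"d": [0.7,2,25]},{"d": [0.7,2,45]},{"d": [0.7,2,56]},{"d": [0.7,2,60]},{"d": [0.7,2,60]},{"d": [0.7,2,60]}]' | python3 steer.py |head -2
echo '[{},{},{},{},{},{},{},{}]' | python3 steer.py 0.0 40
echo '[{"d": [0,0,-10]},{"d": [0,0,-30]},{"d": [0,0,-70]},{"d": [0,0,-110]},{"d": [0,0,-140]},{"d": [0,0,-140]}]' | python3 steer.py
python3 -c "
from h import *
go(425,-228.4,370,-.07)
go(474.6,-228.4,300,-.07)"
```

```text
time_s: 13.85
eef_pos: [425.7, 147.3, 230.6]
time_s: 14.65
eef_pos: [425.5, 147.4, 230.1]
ee_rot: [0.0, -0.1, 0.995, -0.0]
force: [-1.5, -0.9, 5.5]
grip_width: 0.153
grip_force: 39.9
time_s: 15.25
eef_pos: [425.6, 147.4, 373.7]
ee_rot: [0.004, -0.1, 0.995, -0.0]
force: [0.2, 0.2, -2.5]
grip_width: 0.157
grip_force: 39.1
shift [  75.4 -368.2    3.4] turn [0.    0.007 0.27 ]
shift [  27.3 -378.    73.8] turn [0.    0.007 0.27 ]
```

```bash
echo '[{"d": [8,-40,0]},{"d": [17,-85,0]},{"d": [26,-130,0],"rotvec": [0,0,0.05]},{"d": [35,-175,0],"rotvec": [0,0,0.1]},{"d": [44,-220,0],"rotvec": [0,0,0.15]},{"d": [53,-265,0],"rotvec": [0,0,0.2]},{"d": [62,-310,0],"rotvec": [0,0,0.25]},{"d": [72,-350,0],"rotvec": [0,0,0.27]}]' | python3 steer.py |head -2
echo '[{"d": [0,-10,0]},{"d": [-10,-20,0]},{"d": [-30,-20,0]},{"d": [-45,-20,0]},{"d": [-45,-20,20]},{"d": [-45,-20,50]},{"d": [-45,-20,70]},{"d": [-45,-20,70]}]' | python3 steer.py 
python3 -c "
from h import *
go(474.6,-228.4,259,-.07)"
```

```text
time_s: 16.05
eef_pos: [423.9, -212.0, 368.9]
time_s: 16.85
eef_pos: [467.4, -232.1, 296.7]
ee_rot: [-0.003, 0.035, 0.999, 0.002]
force: [-0.3, -0.0, -1.4]
grip_width: 0.152
grip_force: 39.5
shift [-7.1  4.1 37.7] turn [ 0.004 -0.006  0.001]
```

```bash
echo '[{"d": [-7,4,0]},{"d": [-7,4,0]},{"d": [-7,4,0]},{"d": [-7,4,0]}]' | python3 steer.py 
python3 -c "
from h import *
go(474.6,-228.4,258.5,-.07)"
```

```text
time_s: 17.25
eef_pos: [475.3, -229.5, 300.3]
ee_rot: [0.0, 0.035, 0.999, -0.0]
force: [0.2, 1.0, -1.8]
grip_width: 0.156
grip_force: 39.5
shift [ 0.8  1.1 41.8] turn [-0.001  0.001  0.   ]
```

```bash
echo '[{"d": [0.8,1,15]},{"d": [0.8,1,27]},{"d": [0.8,1,34]},{"d": [0.8,1,38]},{"d": [0.8,1,40]},{"d": [0.8,1,41]},{"d": [0.8,1,41.5]},{"d": [0.8,1,42]}]' | python3 steer.py
echo '[{},{},{}]' | python3 steer.py
```

```text
time_s: 18.05
eef_pos: [474.6, -228.6, 258.2]
ee_rot: [0.0, 0.035, 0.999, -0.0]
force: [-0.8, 0.4, 3.4]
grip_width: 0.156
grip_force: 40.3
time_s: 18.35
eef_pos: [474.6, -228.6, 258.2]
ee_rot: [0.0, 0.035, 0.999, -0.0]
force: [-0.9, -0.4, 4.7]
grip_width: 0.156
grip_force: 40.4
```

```bash
echo '[{},{},{},{},{}]' | python3 steer.py 0.5 | head -4
echo '[{"d": [0,0,-20]},{"d": [0,0,-50]},{"d": [0,0,-90]},{"d": [20,20,-110]},{"d": [50,60,-110]},{"d": [60,110,-110]},{"d": [60,160,-110]},{"d": [60,210,-110]}]' | python3 steer.py | head -2
echo '[{"d": [0,50,0]},{"d": [0,100,0]},{"d": [0,150,0]},{"d": [0,200,0]},{"d": [0,250,0]},{"d": [0,300,0],"rotvec": [0,0,0.15]},{"d": [0,340,0],"rotvec": [0,0,0.3]},{"d": [0,370,0],"rotvec": [0,0,0.4]}]' | python3 steer.py
python3 -c "
from h import *
go(512.95,406.5,290,-.698)"
```

```text
time_s: 18.85
eef_pos: [474.5, -228.5, 257.6]
ee_rot: [-0.0, 0.035, 0.999, 0.0]
force: [-1.0, -0.1, -0.2]
time_s: 19.65
eef_pos: [428.6, -14.1, 368.0]
time_s: 20.45
eef_pos: [454.5, 355.8, 367.5]
ee_rot: [-0.0, 0.235, 0.972, 0.0]
force: [0.7, -0.8, 0.5]
grip_width: 0.502
grip_force: 0.0
shift [-28.9  71.7  77.5] turn [ 0.    -0.     0.224]
```

```bash
echo '[{"d": [-14,35,0],"rotvec": [0,0,0.1]},{"d": [-28,70,0],"rotvec": [0,0,0.22]},{"d": [-29,71.7,30],"rotvec": [0,0,0.224]},{"d": [-29,71.7,60],"rotvec": [0,0,0.224]},{"d": [-29,71.7,77],"rotvec": [0,0,0.224]},{"d": [-29,71.7,77],"rotvec": [0,0,0.224]},{"d": [-29,71.7,77],"rotvec": [0,0,0.224]}]' | python3 steer.py 0.6
python3 snap.py w6
python3 -c "
from h import *
go(512.95,406.5,225,-.698)
im=cv2.imread('pics/w6.png');cv2.imwrite('pics/w6c.png',cv2.resize(im[180:380,160:420],None,fx=3,fy=3))"
```

```text
time_s: 21.15
eef_pos: [513.5, 404.1, 291.4]
ee_rot: [0.0, 0.34, 0.94, 0.0]
force: [-0.1, 0.3, 1.4]
grip_width: 0.599
grip_force: 0.0
shift [ 2.   1.3 67.1] turn [0.002 0.001 0.004]
```

View pics/w6c.png

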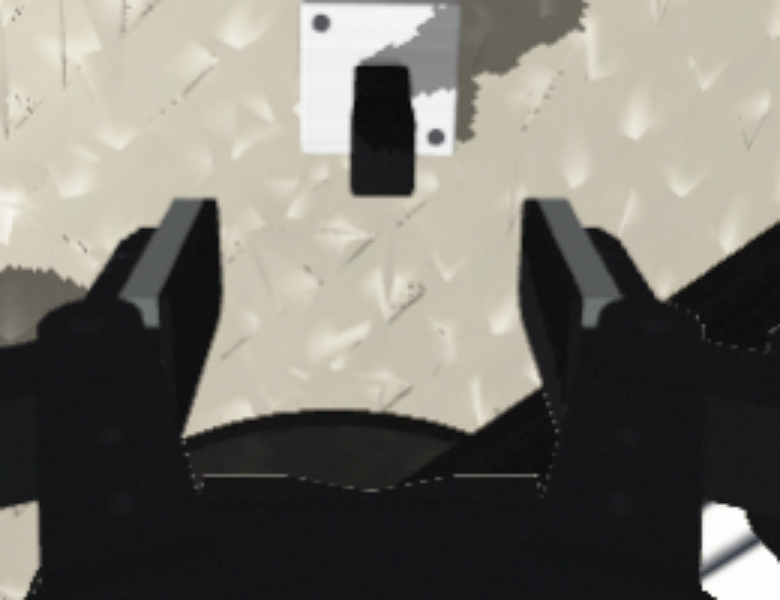

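w6c shows the tab (351–414, bottom at 195) squarely aligned between the fingers and about 1.5 mm toward +y, as computed. I'll descend and grip.

```bash
echo '[{"d": [2,1.3,25]},{"d": [2,1.3,45]},{"d": [2,1.3,60]},{"d": [2,1.3,67]},{"d": [2,1.3,67]},{"d": [2,1.3,67]}]' | python3 steer.py |head -5
echo '[{},{},{},{},{},{},{},{}]' | python3 steer.py 0.0 40
echo '[{"d": [5,0,-10]},{"d": [10,0,-30]},{"d": [20,0,-70]},{"d": [40,0,-110]},{"d": [60,0,-140]},{"d": [60,0,-140]}]' | python3 steer.py
python3 -c "
from h import *
go(425,200,370,-.07)
go(420,-309.4,370,-.07)"
```

```text
time_s: 21.8
eef_pos: [512.9, 406.5, 224.8]
ee_rot: [0.001, 0.34, 0.94, 0.001]
force: [-0.4, 0.5, -0.3]
grip_width: 0.598
time_s: 22.6
eef_pos: [512.7, 406.5, 224.1]
ee_rot: [0.0, 0.34, 0.94, 0.0]
force: [0.7, 0.5, 5.3]
grip_width: 0.155
grip_force: 43.0
time_s: 23.2
eef_pos: [464.5, 446.4, 368.6]
ee_rot: [0.002, 0.339, 0.941, 0.003]
force: [1.2, -0.8, -1.7]
grip_width: 0.16
grip_force: 42.2
shift [-126.6 -215.    -2.7] turn [ 0.006  0.003 -0.621]
shift [-447.4 -610.7   -4.9] turn [ 0.006  0.003 -0.621]
```

```bash
echo '[{"d": [-24,-40,0],"rotvec": [0,0,-0.1]},{"d": [-48,-80,0],"rotvec": [0,0,-0.2]},{"d": [-72,-120,0],"rotvec": [0,0,-0.3]},{"d": [-96,-160,0],"rotvec": [0,0,-0.4]},{"d": [-126,-205,0],"rotvec": [0,0,-0.5]},{"d": [-146,-235,0],"rotvec": [0,0,-0.6]},{"d": [-172,-271,0],"rotvec": [0,0,-0.62]},{"d": [-200,-305,0],"rotvec": [0,0,-0.62]}]' | python3 steer.py |head -2
python3 -c "
from h import *
go(420,-309.4,366,-.07)
go(468.9,-309.4,366,-.07)"
```

```text
time_s: 24.0
eef_pos: [424.2, 80.7, 362.8]
shift [ -24.2 -389.4   -3.2] turn [-0.    -0.002 -0.003]
shift [ -73.  -385.8   -3.4] turn [-0.    -0.002 -0.003]
```

```bash
echo '[{"d": [-3,-48,0]},{"d": [-6,-96,0]},{"d": [-9,-144,0]},{"d": [-12,-192,0]},{"d": [-15,-240,0]},{"d": [-18,-288,0]},{"d": [-21,-336,0]},{"d": [-24,-370,0]}]' | python3 steer.py |head -2
echo '[{"d": [-5,-10,0]},{"d": [-20,-16,0]},{"d": [-35,-16,10]},{"d": [-49,-16,30]},{"d": [-49,-16,60]},{"d": [-49,-16,70]},{"d": [-49,-16,70]},{"d": [-49,-16,70]}]' | python3 steer.py
python3 -c "
from h import *
go(468.9,-309.4,252.5,-.07)"
```

```text
time_s: 24.8
eef_pos: [420.9, -291.2, 362.4]
time_s: 25.6
eef_pos: [469.6, -307.9, 294.6]
ee_rot: [0.0, 0.037, 0.999, -0.0]
force: [-0.1, 1.0, -1.6]
grip_width: 0.154
grip_force: 41.9
shift [ 0.6 -1.5 42.1] turn [-0.001  0.001 -0.004]
```

```bash
echo '[{"d": [0.6,-1.5,15],"rotvec": [0,0,-0.004]},{"d": [0.6,-1.5,27],"rotvec": [0,0,-0.004]},{"d": [0.6,-1.5,34],"rotvec": [0,0,-0.004]},{"d": [0.6,-1.5,38],"rotvec": [0,0,-0.004]},{"d": [0.6,-1.5,40],"rotvec": [0,0,-0.004]},{"d": [0.6,-1.5,41],"rotvec": [0,0,-0.004]},{"d": [0.6,-1.5,42],"rotvec": [0,0,-0.004]},{"d": [0.6,-1.5,42.5],"rotvec": [0,0,-0.004]}]' | python3 steer.py
echo '[{},{},{}]' | python3 steer.py
```

```text
time_s: 26.4
eef_pos: [469.0, -309.5, 252.1]
ee_rot: [0.0, 0.035, 0.999, -0.0]
force: [-2.5, 2.9, 8.2]
grip_width: 0.159
grip_force: 43.3
time_s: 26.7
eef_pos: [469.0, -309.4, 252.1]
ee_rot: [0.0, 0.035, 0.999, -0.0]
force: [-1.8, 1.8, 4.8]
grip_width: 0.155
grip_force: 42.9
```

Seated. I'll release, then go for P.

```bash
echo '[{},{},{},{},{}]' | python3 steer.py 0.5 | head -4
echo '[{"d": [0,0,-20]},{"d": [0,0,-50]},{"d": [0,0,-90]},{"d": [20,20,-120]},{"d": [50,60,-120]},{"d": [60,110,-120]},{"d": [60,160,-120]},{"d": [60,210,-120]}]' | python3 steer.py | head -2
echo '[{"d": [0,50,0]},{"d": [0,100,0]},{"d": [0,150,0]},{"d": [0,200,0]},{"d": [0,230,0]},{"d": [0,250,0]},{"d": [0,250,0]}]' | python3 steer.py 0.6 |head -2
python3 -c "
from h import *
go(503.1,226.3,300,-.186)"
```

```text
time_s: 27.2
eef_pos: [468.9, -309.5, 251.1]
ee_rot: [-0.0, 0.035, 0.999, 0.0]
force: [-0.3, 0.8, -0.9]
time_s: 28.0
eef_pos: [422.9, -95.1, 371.5]
time_s: 28.7
eef_pos: [440.8, 154.4, 371.1]
shift [-57.4  75.8  71.1] turn [0.    0.    0.119]
```

```bash
echo '[{"d": [-25,35,0],"rotvec": [0,0,0.1]},{"d": [-55,75,0],"rotvec": [0,0,0.119]},{"d": [-57.4,75.8,30],"rotvec": [0,0,0.119]},{"d": [-57.4,75.8,60],"rotvec": [0,0,0.119]},{"d": [-57.4,75.8,71],"rotvec": [0,0,0.119]},{"d": [-57.4,75.8,71],"rotvec": [0,0,0.119]},{"d": [-57.4,75.8,71],"rotvec": [0,0,0.119]}]' | python3 steer.py 0.6
python3 snap.py w7
python3 -c "
from h import *
go(503.1,226.3,242,-.186)
im=cv2.imread('pics/w7.png');cv2.imwrite('pics/w7c.png',cv2.resize(im[180:380,160:420],None,fx=3,fy=3))"
```

```text
time_s: 29.4
eef_pos: [503.9, 223.8, 301.5]
ee_rot: [0.001, 0.095, 0.996, 0.0]
force: [0.5, -1.2, 0.6]
grip_width: 0.604
grip_force: 0.0
shift [ 1.4  2.1 59.8] turn [ 0.001  0.002 -0.003]
```

View pics/w7c.png

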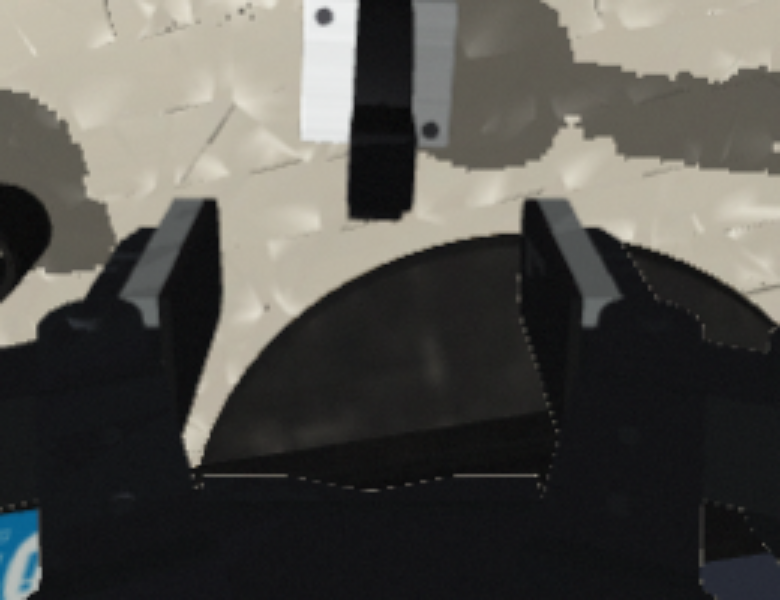

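w7c shows P's tab (348–413, bottom at 218) between the fingers, with the foot turned about 0.03 rad further than fitted. I'll add that turn and grip.

```bash
echo '[{"d": [1,2,25],"rotvec": [0,0,0.025]},{"d": [1,2,45],"rotvec": [0,0,0.025]},{"d": [1,2,55],"rotvec": [0,0,0.025]},{"d": [1,2,59.5],"rotvec": [0,0,0.025]},{"d": [1,2,59.5],"rotvec": [0,0,0.025]},{"d": [1,2,59.5],"rotvec": [0,0,0.025]}]' | python3 steer.py |head -5
echo '[{},{},{},{},{},{},{},{}]' | python3 steer.py 0.0 40
echo '[{"d": [0,0,-10]},{"d": [0,0,-30]},{"d": [20,0,-70]},{"d": [50,0,-110]},{"d": [80,0,-140]},{"d": [80,0,-140]}]' | python3 steer.py
python3 -c "
from h import *
go(425,-67.9,380,-.07)
go(485.6,-67.9,380,-.07)"
```

```text
time_s: 30.05
eef_pos: [503.2, 226.5, 241.8]
ee_rot: [0.001, 0.107, 0.994, 0.0]
force: [0.4, -0.3, -0.3]
grip_width: 0.598
time_s: 30.85
eef_pos: [503.1, 226.5, 241.2]
ee_rot: [0.0, 0.107, 0.994, 0.0]
force: [0.4, 0.8, 6.2]
grip_width: 0.157
grip_force: 40.0
time_s: 31.45
eef_pos: [422.5, 244.2, 384.9]
ee_rot: [0.003, 0.106, 0.994, 0.001]
force: [1.0, -0.0, -2.1]
grip_width: 0.157
grip_force: 39.1
shift [ -68.  -304.6    4.3] turn [ 0.003  0.005 -0.142]
shift [-127.2 -291.9    4.6] turn [ 0.003  0.005 -0.142]
```

```bash
echo '[{"d": [-9,-40,0]},{"d": [-19,-85,0],"rotvec": [0,0,-0.03]},{"d": [-29,-130,0],"rotvec": [0,0,-0.06]},{"d": [-39,-175,0],"rotvec": [0,0,-0.1]},{"d": [-49,-220,0],"rotvec": [0,0,-0.14]},{"d": [-59,-265,0],"rotvec": [0,0,-0.142]},{"d": [-68,-304,0],"rotvec": [0,0,-0.142]},{"d": [-68,-304,0],"rotvec": [0,0,-0.142]}]' | python3 steer.py |head -2
echo '[{"d": [-15,0,0]},{"d": [-40,0,0]},{"d": [-60,0,10]},{"d": [-60,0,40]},{"d": [-60,0,70]},{"d": [-60,0,70]},{"d": [-60,0,70]}]' | python3 steer.py
python3 -c "
from h import *
go(485.6,-67.9,269.5,-.07)"
```

```text
time_s: 32.25
eef_pos: [426.8, -72.1, 380.0]
time_s: 32.95
eef_pos: [486.8, -72.3, 311.0]
ee_rot: [-0.0, 0.036, 0.999, 0.0]
force: [-0.6, -0.2, -0.9]
grip_width: 0.154
grip_force: 39.6
shift [ 1.5  4.3 41.6] turn [ 0.    -0.001 -0.002]
```

```bash
echo '[{"d": [1.5,4.3,10],"rotvec": [0,0,-0.002]},{"d": [1.5,4.3,22],"rotvec": [0,0,-0.002]},{"d": [1.5,4.3,32],"rotvec": [0,0,-0.002]},{"d": [1.5,4.3,37],"rotvec": [0,0,-0.002]},{"d": [1.5,4.3,39],"rotvec": [0,0,-0.002]},{"d": [1.5,4.3,40.5],"rotvec": [0,0,-0.002]},{"d": [1.5,4.3,41.5],"rotvec": [0,0,-0.002]},{"d": [1.5,4.3,42],"rotvec": [0,0,-0.002]}]' | python3 steer.py
echo '[{},{},{}]' | python3 steer.py
```

```text
time_s: 33.75
eef_pos: [485.5, -68.1, 269.3]
ee_rot: [0.0, 0.035, 0.999, -0.0]
force: [-2.3, 0.5, 6.7]
grip_width: 0.155
grip_force: 40.9
time_s: 34.05
eef_pos: [485.5, -68.1, 269.2]
ee_rot: [0.0, 0.035, 0.999, -0.0]
force: [-1.7, 0.5, 6.2]
grip_width: 0.155
grip_force: 40.6
```

Now release, raise, back off and check.

```bash
echo '[{},{},{},{},{}]' | python3 steer.py 0.5 | head -4
echo '[{"d": [0,0,-20]},{"d": [0,0,-50]},{"d": [0,0,-90]},{"d": [20,-20,-110]},{"d": [50,-50,-110]},{"d": [90,-80,-110]},{"d": [110,-100,-110]},{"d": [110,-100,-110]}]' | python3 steer.py | head -2
echo '[{},{}]' | python3 steer.py 1.0 | head -1
python3 snap.py w8
python3 - <<'E'
from rig import ctrl, imaging, ticket
import cv2
s=imaging.capture("scene")[:,:,::-1]; t=imaging.capture("top")[:,:,::-1]; w=cv2.imread('pics/w8.png')
a=cv2.resize(s[180:305,250:440],(400,263),interpolation=cv2.INTER_CUBIC)
b=cv2.resize(t[170:300,260:440],(400,263),interpolation=cv2.INTER_CUBIC)
c=cv2.resize(w[150:380,60:500],(640,335),interpolation=cv2.INTER_CUBIC)
c=cv2.copyMakeBorder(c,0,0,80,80,cv2.BORDER_CONSTANT)
cv2.imwrite("pics/fin.png",cv2.vconcat([cv2.hconcat([a,b]),c]))
E
```

```text
time_s: 34.55
eef_pos: [485.4, -68.0, 268.6]
ee_rot: [-0.0, 0.035, 0.999, 0.0]
force: [-0.1, 0.1, 0.4]
time_s: 35.35
eef_pos: [367.0, -161.4, 378.9]
time_s: 35.55
```

View pics/fin.png

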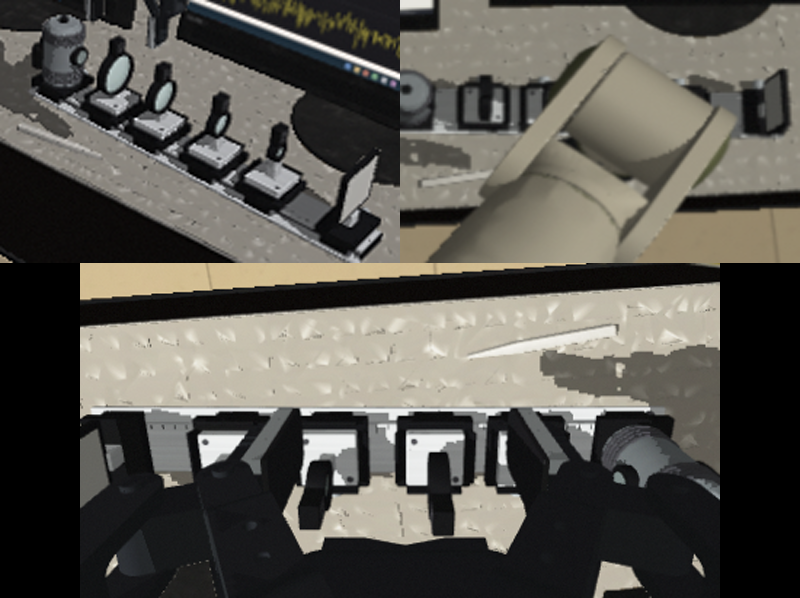

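The final view shows the lenses decreasing in size from lamp (upper left) to screen, all upright, with their feet square in the pockets. The arm is clear, so I'm handing in.

```bash
python3 -c "
from rig import ctrl, imaging, ticket
print(ticket.finish_job())"
```

```text
the job is handed in; nothing more can be done
None
```

The job is handed in: the four mounts are in the carriers in the order p, r, s, q from lamp to screen, upright and square in the last picture, with contact felt at each set-down, after about 36 s of robot time.

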